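# Index a square leg blank to its corner on the dividing jig

## Task

Stand the plain square leg blank upright in the square pocket of the dividing jig's chuck, fully down on its floor, and let go of it. Then turn the jig's wing knob clockwise, as seen from above, to the third click counted from its anticlockwise end stop (it may have been left a click on already), without running on to the fourth, so that the blank's corner comes round for chamfering. Finish still gripping the knob, holding it in that third notch for the workmate who will plane the corner; leave the turned and the octagonal leg standing where they are.

Things in the scene. Friction and masses are not known exactly. Their poses are not given: they have to be found in the camera images.
- leg: the plain square blank, wood, 22 x 22 x 150 mm, straight-sided with slightly stepped-in foot (18 x 18 mm over the lowest 5 mm), about 55 g, standing on the bench; origin: centre of its underside; z along its length (up), x and y square to its faces. The only leg with a square section.
- leg_turned: a bystander: turned round leg with a bulbous profile, up to 32 mm thick, 145 mm high, standing; origin centre of underside. Leave it standing.
- leg_octagon: a bystander: finished octagonal leg, 30 mm across flats, 140 mm high, standing; origin centre of underside. Leave it standing.
- jig: the dividing jig, screwed down: base plate 150 x 320 x 12 mm (long along its y), grey belt cover up to 52 mm high on it with round ends of 42 mm radius. Origin: centre of the underside, midway between the two vertical axes; chuck axis at y = -80 mm, knob axis at y = +80 mm; z up. At x = +49 to +79 mm beside the knob stands the block of the detent's spring plunger, up to 72 mm high. Nothing on the jig is higher than the knob, 116 mm.
- chuck: square steel chuck on the jig, 56 x 56 mm, 44 mm high, its top 104 mm above the bench, with a central square pocket 25 x 25 mm, 38 mm deep, its mouth bevelled. Origin: on the chuck's axis at its underside, 60 mm above the bench; x and y square to the pocket's sides, z up. A belt turns it with the knob, same sense, by two thirds of the knob's angle (15 degrees a click); square with the jig's base at the knob's zeroth notch (end stop).
- chuck_floor (a point): centre of the pocket's floor, 66 mm above the bench; a fully seated blank has its origin here. Axes as the chuck's.
- index_knob (a joint): angle of the knob in rad, growing clockwise as seen from above. A spring ball in a 16-notch wheel gives a click every 0.393 rad: notches at 0 (at the anticlockwise end stop, the zeroth), 0.393, 0.785, 1.178 (the third), 1.571 ... up to the other end at 2.4. At the end stop a small dog on the wheel meets a steel pin, at -0.07 (a hard stop). About 0.2 N m takes it out of a notch; past half-way it snaps into the next.
- knob_pinch (a point): the place to pinch the knob: on its axis, 101 mm above the bench. The knob has a black wing grip, a bar 44 mm long (along this point's x) and 14 mm thick (its y), standing from 82 to 116 mm above the bench on a round skirt of 46 mm diameter, with a white line on top of its -x half; close the fingers along y. z up; at joint value 0 the axes are the jig's, and they turn with the knob.

How it is judged (in metres and radians):
On the way:
1. the square blank stands fully down in the chuck, upright and let go, the knob not yet turned on (horizontal distance between leg and chuck_floor below 0.005 m and z of leg in the frame of chuck_floor below 0.005 m and angle between leg's own z axis and vertical below 0.12 rad and contact force between the fingers and leg below 0.2 N and value of joint index_knob below 0.75 rad), for 0.2 s.
At the end, for the whole second after the job is handed in: the knob is held in the fingers (more than 2 N) in its third notch, 1.178 rad within 0.1; the square blank stands in the chuck within 5 mm of the pocket's floor and centre, upright within 0.12 rad and untouched; the other two legs still stand (value of joint index_knob between 1.078 and 1.278 rad and contact force between the fingers and index_knob above 2 N and horizontal distance between leg and chuck_floor below 0.005 m and z of leg in the frame of chuck_floor below 0.005 m and angle between leg's own z axis and vertical below 0.12 rad and contact force between each of the arm, the fingers and leg below 0.2 N and angle between each of leg_turned, leg_octagon's own z axis and vertical below 0.2 rad); the arm keeps its last pose, push and grip.
It fails at once if the knob was run on to the fourth notch (value of joint index_knob above 1.45 rad).
It fails at once if the turned or the octagonal leg was knocked over or shifted by more than 30 mm (distance of any of leg_turned, leg_octagon from where it was at the start of the episode above 0.03 m or angle between any of leg_turned, leg_octagon's own z axis and vertical above 0.3 rad).
It also fails if it takes over 51 s, if anything falls off the work surface, if the arm or the gripper's body presses on something with over 40 N, if the wrist force passes 120 N, or if a joint passes its speed limit or range.

## Robot

A 6-joint arm with a two-finger parallel gripper is mounted at the origin on the work surface. World frame = base frame: x ahead of the robot, y to its left, z up, the work surface at z = 0. Lengths are in mm, angles in rad, forces in N, time in s.
With the tool pointing down it reaches from about 275 to 825 mm from the base axis. Payload 5.2 kg.
Tool frame: the origin (TCP) lies at the very end of the fingers, on their centre line; the grasp point (between the pads) lies 19 mm behind it; z points along the fingers, y is the line along which they close (so a half turn about z gives the same grasp; the last joint's range is limited). The gripper opens to 93 mm and grips with 3 to 60 N. Pads are 15 mm wide; open, the fingers measure 128 mm over their backs; the gripper's body (75 mm by 188 mm) begins 65 mm behind the grasp point.
Start: joints at [1.102, 0.259, 1.535, -0, 1.348, -0.203], TCP at [144.452, 530.696, 218.653] pointing down, gripper open.
Joint ranges: [-3.14, 3.14], [-0.91, 2.08], [0.19, 2.58], [-1.22, 4.36], [0.22, 2.71], [-3.12, 3.12]. Speed limits (rad/s): [2.57, 2.57, 3.14, 3.14, 3.14, 3.14].

## Interface

Orientations are given as a 3x3 rotation matrix whose columns are the frame's x, y, z axes.
In Python, from rig import manip, vision, boxes_of, outline_of gives the robot as it stands.
- The arm moves only by the shell command python3 -m inch 'ROWS' [OPENING] [FORCE]. ROWS is JSON, a list of rows, each an object with "travel": the shift along the tool's x, y, z normalised to -1 to 1, where 1 is 100 mm, a list of three; "rot": the turn, a rotation vector about the tool's x, y, z normalised to -1 to 1, where 1 is 5 degrees, a list of three. In form: [{"travel": [x, y, z], "rot": [wx, wy, wz]}, ...]. A call has 1 to 12 rows; each row shifts and turns the commanded pose from where the row before left it, along the tool's axes as they then stand; what a row does not reach is not made up. A row lasts 1/12 s, in which the tool goes at most 41.7 mm and 7.16 degrees, less where a joint would pass 70% of its speed; a pose out of reach is approached as far as the arm can. A call with a number of a shift or a turn outside -1 to 1 is refused whole. A call with a gripper value outside its range is refused whole. OPENING is the closure in counts, from 0 (fully open) to 255 (shut), set as the call begins (- or left out, the last holds). The fingers move at their own pace and stop on an object; FORCE is the grip in N (left out, the last holds). Time passes only in rows, so rows that do not move let the fingers close. It gives the time, the measured TCP pose, the force, the opening and the grip force at its end, in the units of the state.
- manip.get_obs(): the state, without advancing time (a new reading comes with each control period).
- vision.capture(name): name is "scene" or "top" or "wrist"; returns (picture, depth): 384x512x3 uint8, red, green, blue; 384x512 float32, mm along the optical axis (not along the pixel's ray), 0 where there is no reading.
- vision.camera_params(name): a dict with "vertical_fov" (degrees; the focal length in pixels is half the picture's height over the tangent of half this angle, whatever the lens; pixels are square), "cx", "cy" (the principal point, pixels), "world_from_camera" (4x4, takes a point from camera to world coordinates). Camera axes: x right, y down, z forward; pixel columns grow to the right and rows downward; lengths in mm; the calibration is good to about 2 mm. A picture is of the moment at which its call begins: read the wrist's pose just before it. camera_params takes no time and is no camera call; for the wrist camera it gives the pose at the moment of the call.
- manip.close_job(): hands the job in; it is judged then, once.
Trained networks look in the newest picture that a camera, given by its name, has taken for a name from the list of things; names that differ only in an ending like _2 or _b are one class to them, and where a whole thing is asked for, a point or a joint stands for the part that bears it (a point fixed in the world has none). Each returns a list of dicts, best first, with "conf" (0 to 1); they miss things now and then, are a little off and sometimes report something else, mostly with a low value. They report only what shows in the picture. A call takes as long as a camera call.
- boxes_of(camera, target): "position" ([column, row] in pixels, amid what is visible of it).
- outline_of(camera, target): "region" (384x512 bool, what is visible of it) and "position" ([column, row] in pixels, amid what is visible of it).
The state is a dict: "time": time; "q": joint angles; "dq": joint speeds; "joint_torque": joint torques, N m; "eef_pos": TCP position; "ee_rot": TCP orientation; "contact_force": force on the tool from outside, world axes, zero at the start; "moment": the same for the moment, N m; "grip_width": finger opening in mm; "finger_force": force on a finger pad.
Only numpy, scipy, OpenCV 4.12 (cv2) and the standard library are available. Lean on these libraries where they do the work, as an engineer would, in place of code of your own. Each camera call takes 0.05 s, during which the arm holds its last target. There are 200 camera calls.

## Working session

There is one attempt and no reset: what is moved stays moved. The work goes in short steps, Python scripts to look and compute and a shell command to move; the robot and the scene stay as the last step left them, time stands still between calls to the robot, and variables do not carry over. Pictures are saved under pics/ and viewed, at most 10 in all, crops included, and the job is handed in when it is done.

```bash
mkdir -p pics; ls; cat > h.py <<'E'
import numpy as np, cv2
from rig import manip, vision, boxes_of, outline_of
def cloud(name, depth):
    p=vision.camera_params(name); f=192/np.tan(np.radians(p["vertical_fov"])/2)
    v,u=np.mgrid[:384,:512]
    P=np.stack([(u-p["cx"])/f*depth,(v-p["cy"])/f*depth,depth],-1)
    T=np.array(p["world_from_camera"]); W=P@T[:3,:3].T+T[:3,3]; W[depth<=0]=np.nan
    return W
E
python3 - <<'E'
from h import *
for n in ["top","scene"]:
    im,d=vision.capture(n); cv2.imwrite(f"pics/{n}0.png",im[:,:,::-1])
    W=cloud(n,d)
    for t in ["leg","leg_turned","leg_octagon","jig","chuck","index_knob"]:
        for r in outline_of(n,t)[:2]:
            w=W[r["region"]]; w=w[~np.isnan(w[:,0])]
            if len(w)<5: continue
            z=np.percentile(w[:,2],98); top=w[w[:,2]>z-6]
            print(n,t,round(r["conf"],2),np.round(r["position"]),len(w),"ztop",z.round(),"topmean",top.mean(0).round(1),"min",w.min(0).round(),"max",w.max(0).round())
s=manip.get_obs(); print(s["time"],s["eef_pos"],s["ee_rot"],s["grip_width"])
E
```

```text
pics
top leg 0.73 [325. 219.] 160 ztop 152.0 topmean [ 460.8 -187.7  150. ] min [ 448. -198.    7.] max [ 472. -175.  153.]
top leg_turned 0.49 [343. 169.] 300 ztop 147.0 topmean [ 566.5 -232.5  144.7] min [ 551. -277.   -4.] max [ 612. -217.  149.]
top leg_octagon 0.57 [379. 204.] 340 ztop 143.0 topmean [ 498.7 -325.9  139.9] min [ 483. -385.   -2.] max [ 528. -310.  144.]
top jig 0.48 [242. 186.] 646 ztop 107.0 topmean [535.5  -1.1 104. ] min [506. -32.  49.] max [577.  33. 108.]
top chuck 0.93 [244. 189.] 585 ztop 107.0 topmean [534.8  -1.7 104. ] min [506. -30.  52.] max [574.  29. 108.]
top index_knob 0.7 [177. 199.] 783 ztop 117.0 topmean [507.1 155.9 115.5] min [465. 119.   9.] max [544. 209. 121.]
scene leg 0.79 [230. 161.] 534 ztop 151.0 topmean [ 462.1 -186.7  149.1] min [ 342. -285.   -2.] max [ 477. -174.  153.]
scene leg_turned 0.84 [192. 180.] 556 ztop 145.0 topmean [ 569.7 -231.1  143.5] min [ 496. -311.   -4.] max [ 583. -215.  147.]
scene leg_octagon 0.57 [174. 155.] 553 ztop 141.0 topmean [ 503.1 -320.2  139.2] min [ 401. -435.   -3.] max [ 580. -240.  145.]
scene jig 0.75 [315. 234.] 7395 ztop 105.0 topmean [531.2  42.1 105.3] min [416. -86.  -3.] max [628. 247. 119.]
scene chuck 0.82 [280. 201.] 820 ztop 106.0 topmean [536.6   0.7 103.3] min [407. -36.   1.] max [570.  32. 107.]
scene index_knob 0.78 [354. 225.] 845 ztop 117.0 topmean [511.5 157.7 114.9] min [401. 118.  -3.] max [549. 197. 119.]
scene index_knob 0.16 [176. 156.] 552 ztop 141.0 topmean [ 499.1 -322.2  139. ] min [ 357. -423.   -4.] max [ 579. -240.  143.]
0.7 [144.46910122 530.69808675 218.67789826] [[-9.64885552e-01  2.62670652e-01  2.01588190e-05]
 [ 2.62670652e-01  9.64885552e-01  2.60094799e-05]
 [-1.26190262e-05  3.03913015e-05 -9.99999999e-01]] 92.83229529292294
```

```bash
python3 - <<'E'
import cv2
a=cv2.imread("pics/top0.png")[130:250,140:410]; b=cv2.imread("pics/scene0.png")[100:330,140:440]
a=cv2.resize(a,(800,356),interpolation=cv2.INTER_CUBIC); cv2.imwrite("pics/a.png",a)
E
```

```text
(no output)
```

View pics/a.png

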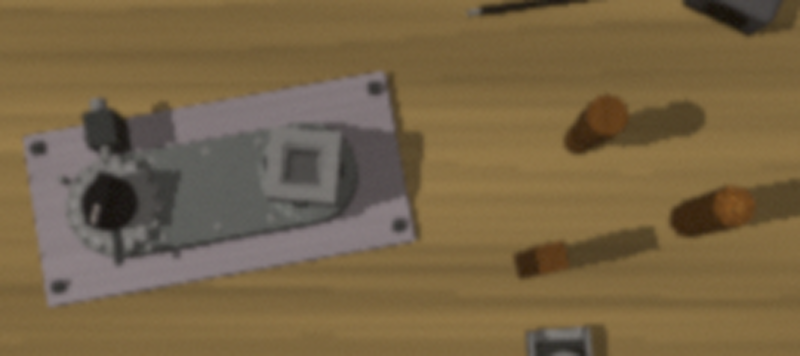

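View pics/scene0.png

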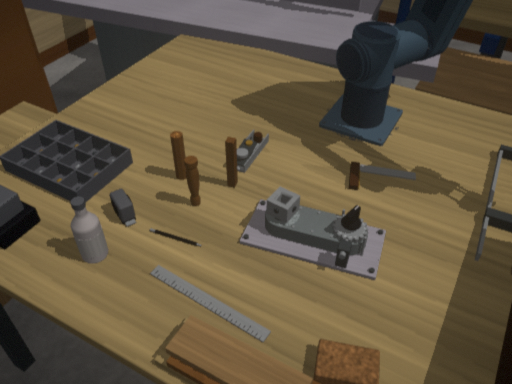

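```bash
python3 -m inch '[{"travel":[-0.32,-0.24,-0.1],"rot":[0,0,0]},{"travel":[-0.32,-0.24,-0.1],"rot":[0,0,0]},{"travel":[-0.32,-0.24,-0.1],"rot":[0,0,0]},{"travel":[-0.32,-0.24,-0.1],"rot":[0,0,0]},{"travel":[-0.32,-0.24,-0.1],"rot":[0,0,0]},{"travel":[-0.32,-0.24,-0.1],"rot":[0,0,0]},{"travel":[-0.32,-0.24,-0.1],"rot":[0,0,0]},{"travel":[-0.32,-0.24,-0.1],"rot":[0,0,0]},{"travel":[-0.32,-0.24,-0.1],"rot":[0,0,0]},{"travel":[-0.32,-0.24,-0.1],"rot":[0,0,0]},{"travel":[-0.32,-0.24,-0.1],"rot":[0,0,0]},{"travel":[-0.32,-0.24,-0.1],"rot":[0,0,0]}]' 0 20
python3 -m inch '[{"travel":[-0.3,-0.28,0],"rot":[0,0,0]},{"travel":[0,0,0],"rot":[0,0,0]},{"travel":[0,0,0],"rot":[0,0,0]}]'
python3 - <<'E'
from h import *
print(manip.get_obs()["eef_pos"])
im,d=vision.capture("wrist"); cv2.imwrite("pics/w1.png",im[:,:,::-1])
print(vision.camera_params("wrist"))
E
```

```text
time: 1.7
eef_pos: [440.1, 150.1, 339.5]
ee_rot: [[-0.965, 0.263, 0.001], [0.263, 0.965, 0.0], [-0.001, 0.0, -1.0]]
contact_force: [0.7, 0.6, -0.1]
grip_width: 93.0
finger_force: 0.0
time: 1.95
eef_pos: [461.7, 115.2, 338.3]
ee_rot: [[-0.964, 0.267, -0.001], [0.267, 0.964, 0.0], [0.001, -0.0, -1.0]]
contact_force: [0.7, 0.5, -0.6]
grip_width: 92.9
finger_force: 0.0
[461.74252064 115.1647864  338.25497687]
{'vertical_fov': 71.96728386318838, 'cx': 255.73667747611202, 'cy': 188.36441444433265, 'world_from_camera': array([[ 2.64977031e-01,  9.32561458e-01,  2.45186256e-01,
         3.93490675e+02],
       [ 9.64254289e-01, -2.56026026e-01, -6.82959774e-02,
         1.34186227e+02],
       [-9.16133357e-04,  2.54518765e-01, -9.67067402e-01,
         5.05263168e+02],
       [ 0.00000000e+00,  0.00000000e+00,  0.00000000e+00,
         1.00000000e+00]])}
```

View pics/w1.png

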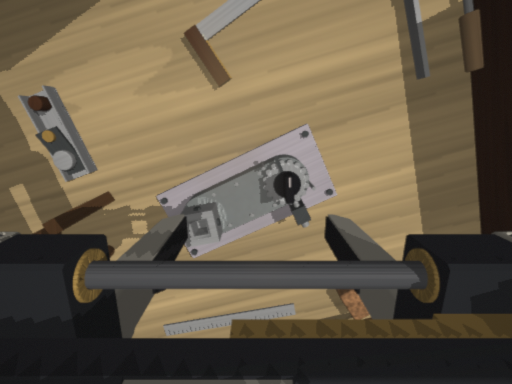

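```bash
python3 - <<'E'
from h import *
im,d=vision.capture("wrist"); W=cloud("wrist",d)
def mar(m,n):
    p=W[m][:,:2].astype(np.float32); print(n,len(p),cv2.minAreaRect(p),p.mean(0))
Z=W[...,2]
for n,t,lo in [("chuck",(535,-1),99),("knob",(508,156),106)]:
    m=(np.hypot(W[...,0]-t[0],W[...,1]-t[1])<48)&(Z>lo)&(Z<122); mar(m,n)
    cr=im[135:255,150:350]
# base plate corners: outline
v,u=np.where(m); print(u.min(),u.max(),v.min(),v.max())
r=outline_of("wrist","jig")[:1]
for q in r:
    p=W[q["region"]]; p=p[(p[:,2]>6)&(p[:,2]<18)]; print(q["conf"],len(p),cv2.minAreaRect(p[:,:2].astype(np.float32)))
cv2.imwrite("pics/w2.png",cv2.resize(im[130:255,150:345,::-1],(780,500),interpolation=cv2.INTER_CUBIC))
E
```

```text
chuck 779 ((536.4005126953125, -2.542144775390625), (55.95206069946289, 56.962974548339844), 84.84234619140625) [538.101      2.640328]
knob 260 ((508.56427001953125, 153.82568359375), (13.150115966796875, 44.222713470458984), 76.46527099609375) [506.5827  154.46225]
283 292 176 204
0.78 5376 ((527.5032958984375, 76.72557830810547), (150.18008422851562, 319.69842529296875), 10.064838409423828)
```

View pics/w2.png

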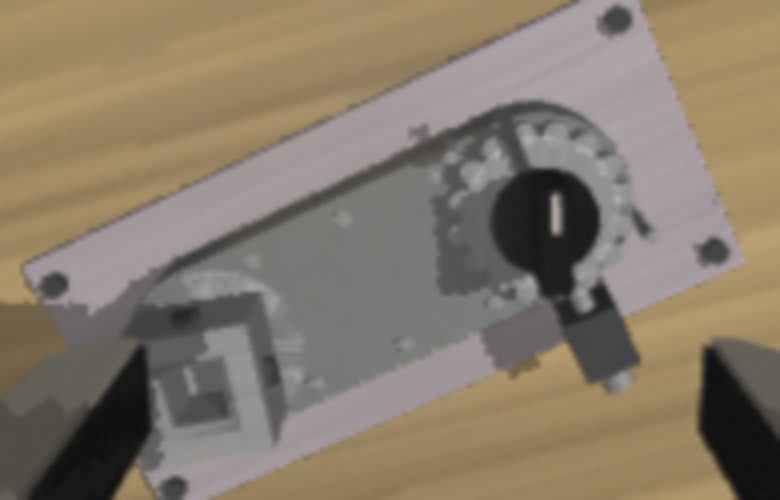

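```bash
python3 -m inch '[{"travel":[-0.044,-0.378,0.048],"rot":[0,0,0]},{"travel":[-0.044,-0.378,0.048],"rot":[0,0,0]},{"travel":[-0.044,-0.378,0.048],"rot":[0,0,0]},{"travel":[-0.044,-0.378,0.048],"rot":[0,0,0]},{"travel":[-0.044,-0.378,0.048],"rot":[0,0,0]},{"travel":[-0.044,-0.378,0.048],"rot":[0,0,0]},{"travel":[-0.044,-0.378,0.048],"rot":[0,0,0]},{"travel":[-0.044,-0.378,0.048],"rot":[0,0,0]},{"travel":[0,0,0],"rot":[0,0,0]},{"travel":[0,0,0],"rot":[0,0,0]}]'
python3 - <<'E'
from h import *
im,d=vision.capture("wrist"); cv2.imwrite("pics/w3.png",im[:,:,::-1]); W=cloud("wrist",d);Z=W[...,2]
m=(np.hypot(W[...,0]-461,W[...,1]+188)<40)
for lo in (135,143):
    p=W[m&(Z>lo)]; print(len(p),p[:,2].max(),cv2.minAreaRect(p[:,:2].astype(np.float32)),p.mean(0))
r=outline_of("wrist","leg")[:2]
for q in r: print(q["conf"],q["position"],np.nanpercentile(W[q["region"]],[2,50,98],axis=0))
print(manip.get_obs()["q"])
E
```

```text
time: 2.93
eef_pos: [415.1, -183.9, 299.8]
ee_rot: [[-0.964, 0.264, -0.001], [0.264, 0.964, 0.001], [0.001, 0.001, -1.0]]
contact_force: [-0.8, 1.1, -0.3]
grip_width: 93.1
finger_force: 0.0
357 153.16222198277592 ((461.662109375, -190.19859313964844), (22.19036865234375, 22.10761833190918), 12.82730770111084) [ 459.73861503 -189.80714284  149.26483888]
315 153.16222198277592 ((461.6530456542969, -190.19842529296875), (22.193986892700195, 22.09125518798828), 12.905078887939453) [ 460.58535475 -189.96584201  150.61796436]
0.74 [258.3, 205.2] [[ 448.97350561 -202.02870204   16.58450709]
 [ 453.04815665 -189.25679004  131.63943594]
 [ 470.56947112 -177.98123109  152.22230468]]
[-6.60439183e-01  3.59819783e-02  1.60157330e+00  7.10001817e-04
  1.50422807e+00 -1.96713947e+00]
```

View pics/w3.png

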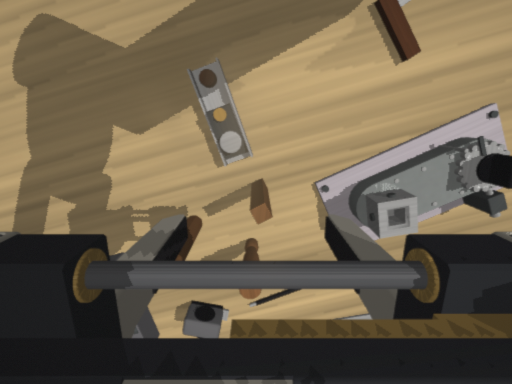

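```bash
python3 -m inch '[{"travel":[-0.233,0.033,0.3],"rot":[0,0,0]},{"travel":[-0.233,0.033,0.3],"rot":[0,0,0]},{"travel":[0,0,0],"rot":[0,0,-0.94]},{"travel":[0,0,0],"rot":[0,0,-0.94]},{"travel":[0,0,0],"rot":[0,0,-0.94]},{"travel":[0,0,0],"rot":[0,0,-0.94]},{"travel":[0,0,0],"rot":[0,0,-0.94]},{"travel":[0,0,0],"rot":[0,0,-0.94]},{"travel":[0,0,0],"rot":[0,0,0]},{"travel":[0,0,0],"rot":[0,0,0]}]'
python3 - <<'E'
from h import *
s=manip.get_obs(); print(s["eef_pos"],s["ee_rot"])
R=s["ee_rot"]; print(R.T@(np.array([461.7,-189.8,86])-s["eef_pos"]), np.degrees(np.arctan2(R[1,1],R[0,1])))
im,d=vision.capture("wrist"); W=cloud("wrist",d);Z=W[...,2]
m=(np.hypot(W[...,0]-461,W[...,1]+188)<30)&(Z>143)&(Z<156); p=W[m]
if len(p)>20: print(len(p),cv2.minAreaRect(p[:,:2].astype(np.float32)))
E
```

```text
time: 3.87
eef_pos: [462.7, -187.9, 240.7]
ee_rot: [[-0.974, -0.225, 0.001], [-0.225, 0.974, -0.0], [-0.001, -0.0, -1.0]]
contact_force: [-0.1, 0.8, -0.6]
grip_width: 92.8
finger_force: 0.0
[ 462.68020668 -187.89003631  240.67558932] [[-9.74328415e-01 -2.25130502e-01  6.30028305e-04]
 [-2.25130577e-01  9.74328600e-01 -4.97082850e-05]
 [-6.02663746e-04 -1.90270830e-04 -9.99999800e-01]]
[  1.47825182  -1.61082757 154.67503582] 103.01055251550852
497 ((461.1690368652344, -191.33692932128906), (22.174272537231445, 21.36531639099121), 12.96566104888916)
```

```bash
python3 -m inch '[{"travel":[0.012,-0.022,0.387],"rot":[0,0,0]},{"travel":[0,0,0.387],"rot":[0,0,0]},{"travel":[0,0,0.387],"rot":[0,0,0]},{"travel":[0,0,0.387],"rot":[0,0,0]},{"travel":[0,0,0],"rot":[0,0,0]}]'
python3 -m inch '[{"travel":[0,0,0],"rot":[0,0,0]},{"travel":[0,0,0],"rot":[0,0,0]},{"travel":[0,0,0],"rot":[0,0,0]},{"travel":[0,0,0],"rot":[0,0,0]},{"travel":[0,0,0],"rot":[0,0,0]},{"travel":[0,0,0],"rot":[0,0,0]},{"travel":[0,0,0],"rot":[0,0,0]},{"travel":[0,0,0],"rot":[0,0,0]}]' 255 20
```

```text
time: 4.33
eef_pos: [457.1, -188.6, 79.2]
ee_rot: [[-0.975, -0.223, -0.01], [-0.223, 0.975, 0.008], [0.008, 0.01, -1.0]]
contact_force: [-1.7, 1.0, -0.2]
grip_width: 93.2
finger_force: 0.0
time: 5.0
eef_pos: [461.6, -192.4, 85.9]
ee_rot: [[-0.975, -0.224, 0.001], [-0.224, 0.975, -0.0], [-0.0, -0.001, -1.0]]
contact_force: [0.1, 0.5, 1.1]
grip_width: 44.1
finger_force: 0.0
```

```bash
python3 -m inch '[{"travel":[0,0,0],"rot":[0,0,0]},{"travel":[0,0,0],"rot":[0,0,0]},{"travel":[0,0,0],"rot":[0,0,0]},{"travel":[0,0,0],"rot":[0,0,0]},{"travel":[0,0,0],"rot":[0,0,0]},{"travel":[0,0,0],"rot":[0,0,0]}]' 255 20
```

```text
time: 5.5
eef_pos: [461.4, -192.2, 85.4]
ee_rot: [[-0.974, -0.224, -0.0], [-0.224, 0.974, 0.0], [0.0, 0.0, -1.0]]
contact_force: [-0.1, -1.0, -0.3]
grip_width: 22.0
finger_force: 20.0
```

```bash
python3 -m inch '[{"travel":[0,0,-0.3],"rot":[0,0,0]},{"travel":[0,0,-0.4],"rot":[0,0,0]},{"travel":[0,0,-0.4],"rot":[0,0,0]},{"travel":[0,0,-0.3],"rot":[0,0,0]},{"travel":[-0.192,0.28,0],"rot":[0,0,0]},{"travel":[-0.192,0.28,0],"rot":[0,0,0]},{"travel":[-0.192,0.28,0],"rot":[0,0,0]},{"travel":[-0.192,0.28,0],"rot":[0,0,0]},{"travel":[-0.192,0.28,0],"rot":[0,0,0]},{"travel":[-0.192,0.28,0],"rot":[0,0,0]}]'
python3 -m inch '[{"travel":[0,0,0],"rot":[0,0,0.905]},{"travel":[0,0,0],"rot":[0,0,0.905]},{"travel":[0,0,0],"rot":[0,0,0.905]},{"travel":[0,0,0],"rot":[0,0,0.905]},{"travel":[0,0,0],"rot":[0,0,0]},{"travel":[0,0,0],"rot":[0,0,0]},{"travel":[0,0,0],"rot":[0,0,0]}]'
python3 - <<'E'
from h import *
s=manip.get_obs(); R=s["ee_rot"]; print(s["eef_pos"],np.degrees(np.arctan2(R[1,1],R[0,1])))
im,d=vision.capture("wrist"); W=cloud("wrist",d); cv2.imwrite("pics/w4.png",im[:,:,::-1]); np.save("w4.npy",W)
im,d=vision.capture("top");  W=cloud("top",d); Z=W[...,2]
p=W[(np.hypot(W[...,0]-535,W[...,1]+2)<50)&(Z>98)&(Z<110)];print("top chuck",len(p))
r=outline_of("wrist","leg")
W=np.load("w4.npy")
for q in r[:2]: print(q["conf"],q["position"],np.nanpercentile(W[q["region"]],[2,50,98],axis=0))
E
```

```text
time: 6.33
eef_pos: [536.3, -1.1, 225.5]
ee_rot: [[-0.975, -0.224, 0.0], [-0.224, 0.975, -0.0], [-0.0, -0.0, -1.0]]
contact_force: [-0.1, -0.6, -0.4]
grip_width: 21.6
finger_force: 20.0
time: 6.92
eef_pos: [535.9, -2.7, 225.4]
ee_rot: [[-0.996, 0.087, -0.0], [0.087, 0.996, 0.0], [0.0, 0.0, -1.0]]
contact_force: [0.2, -0.1, 0.0]
grip_width: 21.9
finger_force: 20.0
[535.93140598  -2.74070633 225.37816471] 84.99329405187869
top chuck 46
0.63 [255.4, 241.9] [[524.29017493 -14.18274283 154.37368029]
 [526.11384088  -3.46601065 268.98885628]
 [547.19630152   7.20166303 292.21419736]]
```

View pics/w4.png

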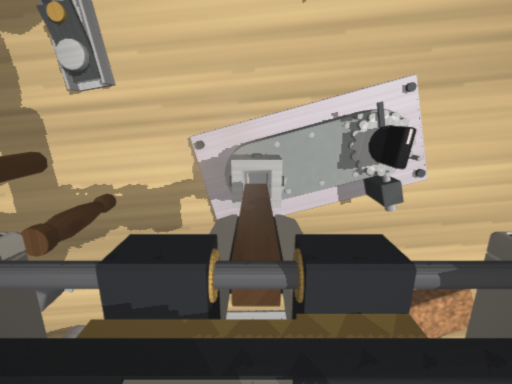

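```bash
python3 - <<'E'
from h import *
W=np.load("w4.npy"); Z=W[...,2]
a=np.radians(-5); ex=np.array([np.cos(a),np.sin(a)]); ey=np.array([-np.sin(a),np.cos(a)])
c=np.array([535.93,-2.74]); D=W[...,:2]-c; X=D@ex; Y=D@ey
near=(np.abs(X)<40)&(np.abs(Y)<40)
for lo,hi in [(140,160),(160,180),(180,200),(230,260)]:
    m=near&(Z>lo)&(Z<hi)&(abs(X)<20)&(abs(Y)<16); print("leg",lo,m.sum(),"x face",np.median(X[m]).round(2),"y",np.percentile(Y[m],[1,50,99]).round(2))
m=near&(Z>99)&(Z<108); p=np.stack([X[m],Y[m]],-1)
print("chuck",m.sum(),np.percentile(p,[0,1,99,100],axis=0).round(1),np.median(Z[m]))
for x0 in range(-30,32,6):
    k=(p[:,0]>=x0)&(p[:,0]<x0+6); 
    if k.sum()>3: print(x0,k.sum(),p[k,1].min().round(1),p[k,1].max().round(1), np.sort(p[k,1])[np.argmax(np.diff(np.sort(p[k,1])))+np.array([0,1])].round(1))
# front edge angle and near vertical face
m=near&(Z>65)&(Z<95); print("front",m.sum(),np.percentile(X[m],[5,50,95]).round(1))
q=X[m]; yy=Y[m]; k=(q<-24); print(np.polyfit(yy[k],q[k],1))
m=near&(Z>150)&(Z<200)&(abs(X)<20)&(abs(Y)<9); print("leg face slope",np.polyfit(Y[m],X[m],1),"tilt",np.polyfit(Z[m],X[m],1))
E
```

```text
leg 140 77 x face -9.97 y [-12.09  -1.01   9.18]
leg 160 152 x face -9.99 y [-12.08  -1.43   9.06]
leg 180 199 x face -9.97 y [-11.97  -1.8    9.16]
leg 230 1039 x face -9.85 y [-15.71   0.11  15.72]
chuck 1560 [[-27.  -29. ]
 [-26.8 -28.5]
 [ 27.8  26.7]
 [ 28.5  27.1]] 104.69470864596951
-30 170 -28.6 26.6 [-2.1 -1. ]
-24 289 -28.6 26.7 [-1.   0.1]
-18 251 -28.7 26.7 [-2.1 -1. ]
-12 156 -28.8 26.8 [-13.4   3.5]
-6 156 -29.0 27.0 [-13.4  12.5]
0 134 -28.1 27.1 [-13.6  12.6]
6 120 -28.2 26.2 [-15.8  12.6]
12 108 -28.3 26.2 [-16.9  13.8]
18 102 -28.5 26.4 [-18.1  14.9]
24 74 -28.5 26.4 [-19.3  16.1]
front 472 [-29.4  -2.9   7.8]
[ 1.35602137e-03 -2.73609401e+01]
leg face slope [ 2.67819295e-03 -9.97934372e+00] tilt [ 1.16220926e-04 -1.00001498e+01]
```

```bash
python3 -m inch '[{"travel":[0.003,0.005,0.1],"rot":[0,0,0]},{"travel":[0,0,0.1],"rot":[0,0,0]},{"travel":[0,0,0.1],"rot":[0,0,0]},{"travel":[0,0,0.05],"rot":[0,0,0]},{"travel":[0,0,0.05],"rot":[0,0,0]},{"travel":[0,0,0.05],"rot":[0,0,0]},{"travel":[0,0,0],"rot":[0,0,0]},{"travel":[0,0,0],"rot":[0,0,0]}]'
```

```text
time: 7.73
eef_pos: [535.7, -2.1, 180.2]
ee_rot: [[-0.996, 0.089, -0.0], [0.089, 0.996, 0.0], [0.0, 0.0, -1.0]]
contact_force: [-0.6, 0.3, -0.2]
grip_width: 22.5
finger_force: 20.0
```

```bash
python3 -m inch '[{"travel":[0,0,0.05],"rot":[0,0,0]},{"travel":[0,0,0.05],"rot":[0,0,0]},{"travel":[0,0,0.05],"rot":[0,0,0]},{"travel":[0,0,0.05],"rot":[0,0,0]},{"travel":[0,0,0.04],"rot":[0,0,0]},{"travel":[0,0,0.03],"rot":[0,0,0]},{"travel":[0,0,0.01],"rot":[0,0,0]},{"travel":[0,0,0],"rot":[0,0,0]},{"travel":[0,0,0],"rot":[0,0,0]}]'
```

```text
time: 8.48
eef_pos: [535.8, -2.2, 152.5]
ee_rot: [[-0.996, 0.089, 0.0], [0.089, 0.996, -0.0], [-0.0, -0.0, -1.0]]
contact_force: [0.4, -0.9, -0.7]
grip_width: 21.8
finger_force: 20.0
```

Base about 1 mm above the floor, with no contact force; ease on to contact, then release.

```bash
python3 -m inch '[{"travel":[0,0,0.01],"rot":[0,0,0]},{"travel":[0,0,0.005],"rot":[0,0,0]},{"travel":[0,0,0],"rot":[0,0,0]},{"travel":[0,0,0],"rot":[0,0,0]}]'
python3 -m inch '[{"travel":[0,0,0],"rot":[0,0,0]},{"travel":[0,0,0],"rot":[0,0,0]},{"travel":[0,0,0],"rot":[0,0,0]},{"travel":[0,0,0],"rot":[0,0,0]},{"travel":[0,0,0],"rot":[0,0,0]},{"travel":[0,0,0],"rot":[0,0,0]},{"travel":[0,0,0],"rot":[0,0,0]},{"travel":[0,0,0],"rot":[0,0,0]}]' 0
python3 - <<'E'
from h import *
im,d=vision.capture("wrist"); W=cloud("wrist",d); Z=W[...,2]
a=np.radians(-5); ex=np.array([np.cos(a),np.sin(a)]); ey=np.array([-np.sin(a),np.cos(a)])
c=np.array([535.93,-2.74]); D=W[...,:2]-c; X=D@ex; Y=D@ey
m=(abs(X)<18)&(abs(Y)<14)&(Z>110)&(Z<230); print("leg",m.sum(),Z[m].max(),np.polyfit(Z[m],X[m],1),np.percentile(Y[m],[1,99]))
E
```

```text
time: 8.82
eef_pos: [536.0, -2.2, 151.3]
ee_rot: [[-0.996, 0.089, 0.001], [0.089, 0.996, -0.0], [-0.001, -0.0, -1.0]]
contact_force: [-0.4, 0.3, 1.6]
grip_width: 22.0
finger_force: 20.0
time: 9.48
eef_pos: [535.8, -2.2, 150.9]
ee_rot: [[-0.996, 0.089, -0.0], [0.089, 0.996, 0.0], [0.0, 0.0, -1.0]]
contact_force: [0.1, 0.2, -0.0]
grip_width: 70.5
finger_force: 0.0
leg 3414 218.38535312976188 [  0.14864795 -33.15759614] [-11.45202273   9.94322089]
```

```bash
python3 -m inch '[{"travel":[0,0,-0.15],"rot":[0,0,0]},{"travel":[0,0,-0.35],"rot":[0,0,0]},{"travel":[0,0,-0.4],"rot":[0,0,0]},{"travel":[0,0,0],"rot":[0,0,0]},{"travel":[0.105,0.385,0],"rot":[0,0,0]},{"travel":[0.105,0.385,0],"rot":[0,0,0]},{"travel":[0.105,0.385,0],"rot":[0,0,0]},{"travel":[0.105,0.385,0],"rot":[0,0,0]},{"travel":[0,0,0],"rot":[0,0,0.85]},{"travel":[0,0,0],"rot":[0,0,0.85]},{"travel":[0,0,0],"rot":[0,0,0]},{"travel":[0,0,0],"rot":[0,0,0]}]'
python3 - <<'E'
from h import *
s=manip.get_obs(); R=s["ee_rot"]; print(s["eef_pos"],np.degrees(np.arctan2(R[1,1],R[0,1])))
im,d=vision.capture("wrist"); cv2.imwrite("pics/w5.png",im[:,:,::-1]); W=cloud("wrist",d); Z=W[...,2]
for lo in (106,111):
    p=W[(np.hypot(W[...,0]-508,W[...,1]-155)<32)&(Z>lo)&(Z<122)]; print(len(p),cv2.minAreaRect(p[:,:2].astype(np.float32)))
c=np.array([508,155,86]); print(R.T@(c-s["eef_pos"]))
im,d=vision.capture("top"); cv2.imwrite("pics/t5.png",cv2.resize(im[130:250,140:410,::-1],(800,356),interpolation=cv2.INTER_CUBIC))
W=cloud("top",d); p=W[(np.hypot(W[...,0]-536,W[...,1]+2)<25)&(W[...,2]>208)&(W[...,2]<225)]; print("leg",len(p),p.mean(0),p.max(0)) if len(p) else 0
E
```

```text
time: 10.53
eef_pos: [507.7, 155.1, 240.9]
ee_rot: [[-0.972, 0.233, 0.0], [0.233, 0.972, -0.0], [-0.0, -0.0, -1.0]]
contact_force: [0.9, 0.1, 0.3]
grip_width: 92.6
finger_force: 0.0
[507.66782048 155.12465241 240.92519128] 76.52009726433127
473 ((508.55218505859375, 153.65988159179688), (13.845129013061523, 42.89397430419922), 76.88628387451172)
464 ((508.55218505859375, 153.65988159179688), (13.845129013061523, 42.89397430419922), 76.88628387451172)
[-3.20988209e-01 -3.86094319e-02  1.54925260e+02]
leg 118 [535.05265718  -1.4550941  215.90101037] [546.93057214   9.08661477 219.57892818]
```

View pics/w5.png

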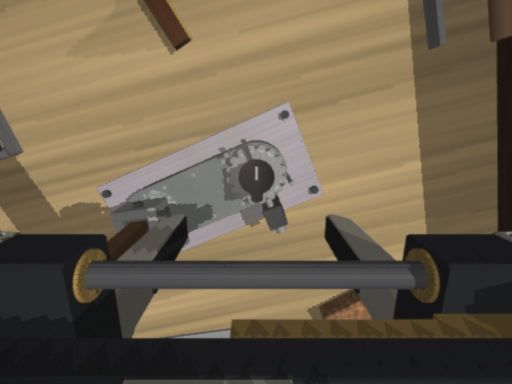

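```bash
python3 -m inch '[{"travel":[0,0,0.4],"rot":[0,0,0]},{"travel":[0,0,0.35],"rot":[0,0,0]},{"travel":[0,0,0.3],"rot":[0,0,0]},{"travel":[0,0,0.2],"rot":[0,0,0]},{"travel":[0,0,0.15],"rot":[0,0,0]},{"travel":[0,0,0.08],"rot":[0,0,0]},{"travel":[0,0,0.06],"rot":[0,0,0]},{"travel":[0,0,0],"rot":[0,0,0]}]' 0 30
python3 -m inch '[{"travel":[0,0,0.01],"rot":[0,0,0]},{"travel":[0,0,0],"rot":[0,0,0]},{"travel":[0,0,0],"rot":[0,0,0]},{"travel":[0,0,0],"rot":[0,0,0]},{"travel":[0,0,0],"rot":[0,0,0]},{"travel":[0,0,0],"rot":[0,0,0]},{"travel":[0,0,0],"rot":[0,0,0]},{"travel":[0,0,0],"rot":[0,0,0]},{"travel":[0,0,0],"rot":[0,0,0]},{"travel":[0,0,0],"rot":[0,0,0]},{"travel":[0,0,0],"rot":[0,0,0]},{"travel":[0,0,0],"rot":[0,0,0]}]' 255 30
python3 -m inch '[{"travel":[0,0,0],"rot":[0,0,0]},{"travel":[0,0,0],"rot":[0,0,0]},{"travel":[0,0,0],"rot":[0,0,0]},{"travel":[0,0,0],"rot":[0,0,0]}]'
python3 -c "
from h import *
s=manip.get_obs();print(s['eef_pos'],s['moment'],s['contact_force'])"
```

```text
time: 11.3
eef_pos: [507.5, 154.5, 86.2]
ee_rot: [[-0.972, 0.236, -0.001], [0.236, 0.972, -0.0], [0.001, -0.0, -1.0]]
contact_force: [-0.1, -0.3, 0.3]
grip_width: 92.8
finger_force: 0.0
time: 12.3
eef_pos: [507.7, 155.0, 85.9]
ee_rot: [[-0.972, 0.236, -0.0], [0.236, 0.972, -0.0], [0.0, -0.0, -1.0]]
contact_force: [-0.2, 0.3, 0.1]
grip_width: 17.8
finger_force: 0.0
time: 12.63
eef_pos: [507.8, 155.6, 86.0]
ee_rot: [[-0.972, 0.236, 0.0], [0.236, 0.972, 0.001], [-0.0, 0.001, -1.0]]
contact_force: [1.9, 5.8, -1.9]
grip_width: 13.6
finger_force: 29.9
[507.8434637  155.60852485  85.95780585] [ 0.84642931 -0.18200685  0.17541461] [ 1.87537302  5.8457527  -1.89179904]
```

```bash
python3 -m inch '[{"travel":[0,0.004,0],"rot":[0,0,0.5]},{"travel":[0,0,0],"rot":[0,0,0.5]},{"travel":[0,0,0],"rot":[0,0,0.5]},{"travel":[0,0,0],"rot":[0,0,0.5]},{"travel":[0,0,0],"rot":[0,0,0.5]},{"travel":[0,0,0],"rot":[0,0,0.5]},{"travel":[0,0,0],"rot":[0,0,0.5]},{"travel":[0,0,0],"rot":[0,0,0.5]},{"travel":[0,0,0],"rot":[0,0,0.5]},{"travel":[0,0,0],"rot":[0,0,0]},{"travel":[0,0,0],"rot":[0,0,0]}]'
python3 -c "
from h import *
s=manip.get_obs();R=s['ee_rot'];print(s['eef_pos'],s['moment'],s['contact_force'],np.degrees(np.arctan2(R[1,1],R[0,1])))"
```

```text
time: 13.55
eef_pos: [508.0, 155.9, 86.0]
ee_rot: [[-0.808, 0.59, 0.0], [0.59, 0.808, 0.001], [0.0, 0.001, -1.0]]
contact_force: [1.1, 5.3, -1.7]
grip_width: 13.8
finger_force: 29.9
[507.97199893 155.90477769  85.95712626] [ 0.84248674 -0.1760742   0.16954303] [ 1.11600306  5.29336441 -1.74462018] 53.85951702016245
```

```bash
python3 -m inch '[{"travel":[0,0.003,0],"rot":[0,0,0.475]},{"travel":[0,0,0],"rot":[0,0,0.475]},{"travel":[0,0,0],"rot":[0,0,0.475]},{"travel":[0,0,0],"rot":[0,0,0.475]},{"travel":[0,0,0],"rot":[0,0,0.475]},{"travel":[0,0,0],"rot":[0,0,0.475]},{"travel":[0,0,0],"rot":[0,0,0.475]},{"travel":[0,0,0],"rot":[0,0,0.475]},{"travel":[0,0,0],"rot":[0,0,0.475]},{"travel":[0,0,0],"rot":[0,0,0]},{"travel":[0,0,0],"rot":[0,0,0]},{"travel":[0,0,0],"rot":[0,0,0]}]'
python3 - <<'E'
from h import *
s=manip.get_obs();R=s['ee_rot'];print(s['eef_pos'],s['moment'],s['contact_force'],np.degrees(np.arctan2(R[1,1],R[0,1])))
for n in ("scene","top"):
    im,d=vision.capture(n); W=cloud(n,d); Z=W[...,2]
    m=(np.hypot(W[...,0]-536,W[...,1]+2)<45)
    for a,b,t in((211,222,"leg top"),(99,109,"chuck")):
        p=W[m&(Z>a)&(Z<b)]
        if len(p)>9: print(n,t,len(p),p.mean(0).round(1),cv2.minAreaRect(p[:,:2].astype(np.float32)))
    cv2.imwrite(f"pics/{n}6.png",im[:,:,::-1])
a=cv2.imread("pics/scene6.png")[120:300,140:400]; cv2.imwrite("pics/s6.png",cv2.resize(a,(780,540),interpolation=cv2.INTER_CUBIC))
E
```

```text
time: 14.55
eef_pos: [508.2, 156.1, 86.0]
ee_rot: [[-0.537, 0.844, 0.001], [0.844, 0.537, 0.001], [0.0, 0.001, -1.0]]
contact_force: [1.0, 5.2, -1.2]
grip_width: 13.5
finger_force: 30.0
[508.24131206 156.09675891  85.95547084] [ 0.79583428 -0.19225394 -0.08100031] [ 1.0274895   5.21153686 -1.24758125] 32.471328958755954
scene leg top 87 [5.372e+02 2.000e-01 2.152e+02] ((535.48388671875, -0.10702705383300781), (24.625215530395508, 24.094154357910156), 62.410011291503906)
scene chuck 320 [543.5   2.7 103.2] ((535.3034057617188, -0.6687049865722656), (61.56343460083008, 57.54148483276367), 55.56458282470703)
top leg top 117 [535.1  -1.3 215.8] ((535.4124755859375, -1.206502914428711), (22.098228454589844, 21.74530029296875), 55.40090560913086)
top chuck 368 [531.5  -3.5 103.6] ((535.7075805664062, -0.8800888061523438), (56.41472244262695, 55.90568923950195), 54.8518180847168)
```

View pics/s6.png

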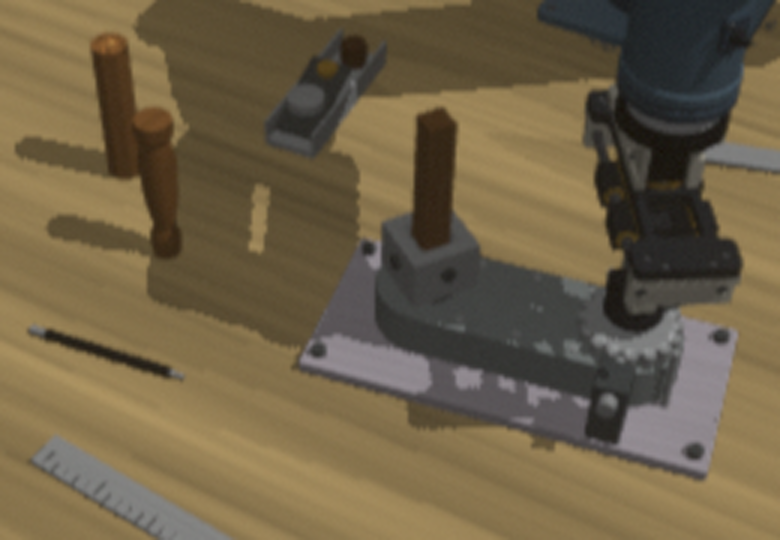

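The chuck's yaw is -35.15° and the third notch calls for -34.94°. The blank's top is at 216 mm, so it is seated and upright, and both bystander legs are standing. The knob is gripped at 30 N, so I'm handing in.

```bash
python3 -c "
from rig import manip
print(manip.close_job())"
```

```text
the job is handed in; nothing more can be done
None
```

The job is handed in, with no verdict returned: the square blank is seated upright and released in the chuck, the knob is held at 30 N in its third notch, and both other legs are still standing (about 14.6 s used).

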